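Spray the re-glued box and hold it in the ratchet clamp

TASK

The lid of the small black box in the bench clamp has just been re-glued. First press the red nozzle cap of the setting-spray bottle all the way down and let it come up again, then pump the clamp by pinching its two orange squeeze plates together and letting them spring out, again and again, until the sprung pad meets the box and pushes it against the blue end stop, and pinch on until the pad's stem is pushed about half-way in (its red half just out of sight). Never push it nearly all the way in, which would crush the box; work the jaw only through the orange plates, leave everything else on the bench where it is, and finish while still holding the plates pinched so that this pressure stays on the box.

Things in the scene. Friction and masses are not known exactly. Their poses are not given: they have to be found in the camera images.
- clamp: Ratchet bar clamp fixed on an aluminium plate 290 x 90 x 8 mm. Origin under the plate on its centre line; +x is the way the jaw advances towards the blue end stop, z up; the end stop's face stands between x = 68 and 98 mm. Black housing from x = -130 to -50 mm, 48 mm wide, top at z = 52 mm; above it the two orange squeeze plates with a fixed grey riser 20 mm thick between them.
- squeeze_centre (a point): Midway between the orange squeeze plates, 80 mm above the bench (clamp frame x -90, y 0, z 80 mm), axes as the clamp. The plates are upright, 50 mm long in x, from z = 53 to 99 mm; outer faces at y = +-32 mm (64 mm apart) at rest, 44 mm apart fully squeezed. They are linked and move equally. Pinch from above, fingers closing along y.
- plate_left (a joint): Travel of each orange plate inwards, 0 at rest to 0.010 m (distance over the plates = 0.064 - 2 x value). Springs push them out; squeezing takes 6 to 7 N a finger, up to about 10 N while the pad presses the box. Squeezing drives the jaw forward as far as each plate moves in, stepless, so about 10 mm for a full squeeze.
- jaw (a joint): Advance of the jaw (smooth steel rod with blue head), 0 to 0.070 m, 0 at the start; pad face at clamp x = 5 mm + jaw - pad. One-way grip: when the plates are let out (do so fully between squeezes) the jaw stays put, but it only holds a load of about 2 N: a pad pushed in farther slips back until 3 to 4 mm are left.
- pad (a joint): How far the sprung pad is pushed back into the jaw head: 0 free, 0.016 m fully in; spring 500 N/m, so 1 mm means 0.5 N on the box. Its visible stem is 16 mm long, 16 mm thick, the 8 mm next to the jaw head red, the rest white.
- pad_face (a point): Centre of the pad's black rubber face (40 mm wide, 24 mm high, 22 mm above the bench), moves with the pad; x axis as the clamp's.
- cuvette_box: Small black hinged box, closed, loose on the clamp's plate between pad and end stop, 42 mm along the clamp's axis (x from -20 to +22 mm of its own frame), 62 mm across, 27 mm high. Origin at the centre of its underside, 8 mm above the bench; it may stand a few mm off the end stop.
- spray_bottle: White bottle with blue shoulder cap, 64 mm thick, fixed to the bench in a dark ring foot, with a red press-down nozzle on top. Origin at the centre of its underside.
- nozzle_top (a point): Centre of the top of the red nozzle cap, 155 mm above the bench when up; cap 32 mm in diameter, spout towards -x of the bottle. Moves with the cap.
- nozzle_cap (a joint): How far the nozzle cap is pressed down, 0 up to 0.008 m at its stop; sprung, 1.4 N at first, 4.2 N at the stop; springs up by itself.
- beaker: Loose clear beaker, 45 mm in diameter, 58 mm high, a bystander. Origin under its centre.
- screw_tube: Loose standing screw-cap tube with blue cap, 36 mm in diameter, 112 mm high, a bystander. Origin under its centre.
- tip_box: Loose blue pipette-tip box, 72 x 118 x 79 mm, a bystander. Origin under its centre.
- tape: Loose roll of tape lying flat, 96 mm in diameter, 25 mm high, a bystander. Origin under its centre.
- anvil: Blue end stop fixed on the clamp's plate, at a different place along it each time. Origin at the foot of its clamping face (8 mm above the bench), axes as the clamp's: the stop reaches from there 29 mm to +x, is 70 mm wide and 40 mm high; the box goes against its face on the -x side.
There are look-alikes about, which are no part of the job. Of the things like the cuvette_box, leave any that is brown or yellow; of the rest the larger one is meant.

How it is judged:
By the outcome, as a careful person would: the job done as asked, in the order asked, and still so for the second after the job is handed in, while the arm keeps its last pose, push and grip.
It also fails if it takes over 54 s, if anything falls off the work surface, if the arm or the gripper's body presses on something with over 40 N, if the wrist force passes 120 N, or if a joint passes its speed limit or range.

ROBOT

A 7-joint arm with a two-finger parallel gripper is mounted at the origin on a cart in front of the work surface, level with it; the furniture and walls round the work are solid. World frame = base frame: x ahead of the robot, y to its left, z up, the work surface at z = 0. Lengths are in m, angles in rad, forces in N, time in s.
With the tool pointing down it reaches from about 0.35 to 0.9 m from the base axis. Payload 8.1 kg.
Tool frame: the origin (TCP) lies between the finger pads; the fingertips stand 22 mm ahead of it and the grasp point (between the pads) lies 3 mm ahead of it (arm.tip_reach is the distance from the TCP to the fingertips, in m); z points along the fingers, y is the line along which they close (so a half turn about z gives the same grasp; the last joint's range is limited). The gripper opens to 92 mm and grips with 3 to 60 N. Pads are 19 mm wide; open, the fingers measure 130 mm over their backs; the gripper's body (75 mm by 190 mm) begins 47 mm behind the grasp point.
Start: joints at [-1.408, 0.434, 0.025, 1.573, -0.012, 1.134, -0.075], TCP at [0.164, 0.603, 0.249] pointing down, gripper open.
Joint ranges: [-2.62, 2.62], [-0.44, 2.09], [-1.27, 1.32], [0.08, 2.57], [-1.32, 4.46], [0.12, 2], [-2.74, 2.74]. Speed limits (rad/s): [2.22, 2.22, 3.01, 3.01, 3.14, 3.14, 3.14].

INTERFACE

Orientations are given as a rotation vector (axis times angle).
In Python, from cell import telemetry, vision, job, arm gives the robot as it stands. The module is installed in compiled form; this text tells all that it offers.
- The arm moves only by the shell command python3 -m creep 'ROWS' [FORCE]. ROWS is text: rows parted by semicolons, each of 7 numbers parted by spaces: the finger opening in cm, from 0 to 9.18, then the shift along the tool's x, y, z in cm, then the turn, a rotation vector about the tool's x, y, z in degrees. A call has 1 to 5 rows; each row is the pose to reach, as a shift and turn from the pose commanded when the call began, along the tool's axes at that moment; what a row does not reach only later rows make up. A row lasts 1/8 s, in which the tool goes at most 62.5 mm and 10.7 degrees, less where a joint would pass 70% of its speed; a pose out of reach is approached as far as the arm can. A call with a gripper value outside its range is refused whole. The fingers move at their own pace and stop on an object; FORCE is the grip in N (left out, the last holds). Time passes only in rows, so rows that repeat a pose let the fingers close. It gives the time, the measured TCP pose, the force, the opening and the grip force at its end, in the units of the state.
- telemetry.observe(): the state, without advancing time (a new reading comes with each control period).
- vision.get_image(name): name is "scene" or "top" or "wrist"; returns the picture (384x512x3 uint8, red, green, blue); there is no depth.
- vision.camera_info(name): a dict with "fov_y" (degrees; the focal length in pixels is half the picture's height over the tangent of half this angle, whatever the lens; pixels are square), "cx", "cy" (the principal point, pixels), "extrinsics" (4x4, takes a point from camera to world coordinates). Camera axes: x right, y down, z forward; pixel columns grow to the right and rows downward; lengths in m; the calibration is good to about 2 mm. The wrist camera is an equidistant fisheye: a pixel r from the principal point sees the ray r / f radians off the axis. A picture is of the moment at which its call begins: read the wrist's pose just before it. camera_info takes no time and is no camera call; for the wrist camera it gives the pose at the moment of the call.
- job.sign_off(): hands the job in; it is judged then, once.
The state is a dict: "clock": time; "joints": joint angles; "dq": joint speeds; "joint_efforts": joint torques, N m; "position": TCP position; "ee_rot": TCP orientation; "force": force on the tool from outside, world axes, zero at the start; "ft_torque": the same for the moment, N m; "width": opening from 0.0 (shut) to 1.0 (fully open); "gripper_force": force on a finger pad.
Only numpy, scipy, OpenCV 4.12 (cv2) and the standard library are available. Lean on these libraries where they do the work, as an engineer would, in place of code of your own. Each camera call takes 0.05 s, during which the arm holds its last target. There are 200 camera calls.

## Working session

There is one attempt and no reset: what is moved stays moved. The work goes in short steps, Python scripts to look and compute and a shell command to move; the robot and the scene stay as the last step left them, time stands still between calls to the robot, and variables do not carry over. Pictures are saved under pics/ and viewed, at most 10 in all, crops included, and the job is handed in when it is done.

```bash
mkdir -p pics; cat > h.py <<'E'
import numpy as np, cv2
from cell import telemetry, vision, job, arm
from scipy.spatial.transform import Rotation as R
def ray(info,u,v,fish=False):
    f=192/np.tan(np.radians(info["fov_y"])/2); d=np.array([(u-info["cx"])/f,(v-info["cy"])/f,1.])
    if fish:
        a,b=u-info["cx"],v-info["cy"]; r=np.hypot(a,b); t=r/f
        d=np.array([a/r*np.sin(t),b/r*np.sin(t),np.cos(t)]) if r>0 else np.array([0,0,1.])
    E=np.array(info["extrinsics"]); return E[:3,3],E[:3,:3]@d
def onz(info,u,v,z,fish=False):
    o,d=ray(info,u,v,fish); return o+d*(z-o[2])/d[2]
E
python3 - <<'E'
from h import *
for n in ("scene","top"):
    im=vision.get_image(n); cv2.imwrite(f"pics/{n}0.png",cv2.resize(im[:,:,::-1],None,fx=1.5,fy=1.5,interpolation=cv2.INTER_CUBIC))
    np.save(f"{n}0.npy",im)
    i=vision.camera_info(n); print(n,i["fov_y"],i["cx"],i["cy"],np.round(i["extrinsics"],3).tolist())
s=telemetry.observe();print(s)
E
```

```text
scene 57.15375884909992 257.46945021894265 190.24383614295078 [[0.861, -0.4, 0.313, 0.196], [-0.508, -0.673, 0.537, -0.603], [-0.004, -0.622, -0.783, 1.006], [0.0, 0.0, 0.0, 1.0]]
top 54.00436776984101 259.3727769752679 192.813057972418 [[0.024, -0.992, 0.122, 0.42], [-1.0, -0.023, 0.006, 0.033], [-0.003, -0.122, -0.993, 1.262], [0.0, 0.0, 0.0, 1.0]]
{'clock': 0.1, 'joints': array([-1.40760888,  0.43513319,  0.02496023,  1.5739936 , -0.0116464 ,
        1.13399947, -0.07510451]), 'dq': array([ 0.00028914, -0.00147138, -0.00046001, -0.00369279, -0.00015893,
       -0.0002452 ,  0.00183854]), 'joint_efforts': array([ 3.11395081e-03, -6.69131184e+01,  9.88030806e-01, -3.15148580e+01,
       -6.04455988e-02,  3.73240386e-02,  4.05475453e-05]), 'position': array([0.16408348, 0.60263789, 0.24804059]), 'ee_rot': array([-4.16382656e-01, -3.11376965e+00,  2.17518577e-03]), 'force': array([-0.05113286, -0.35459594,  0.07302865]), 'ft_torque': array([-0.0527667 , -0.0047943 , -0.01021702]), 'gripper_force': 0.0, 'width': 0.9983048856506681}
```

View pics/scene0.png

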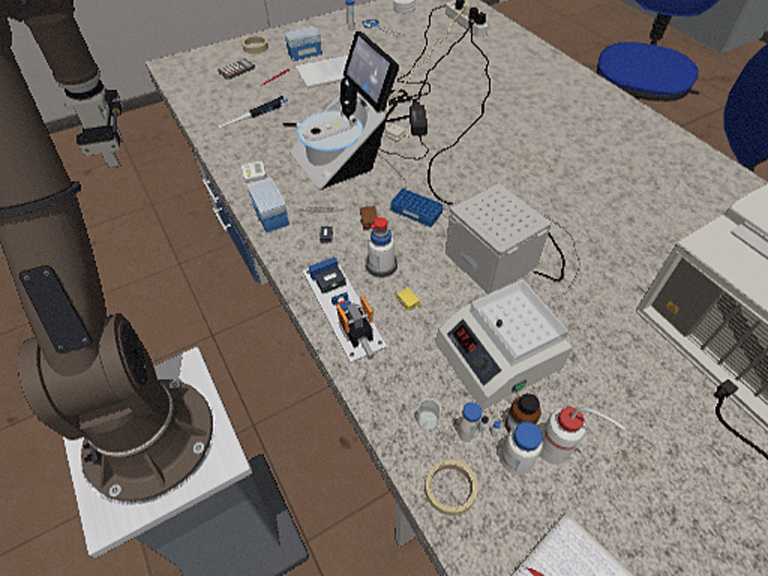

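View pics/top0.png

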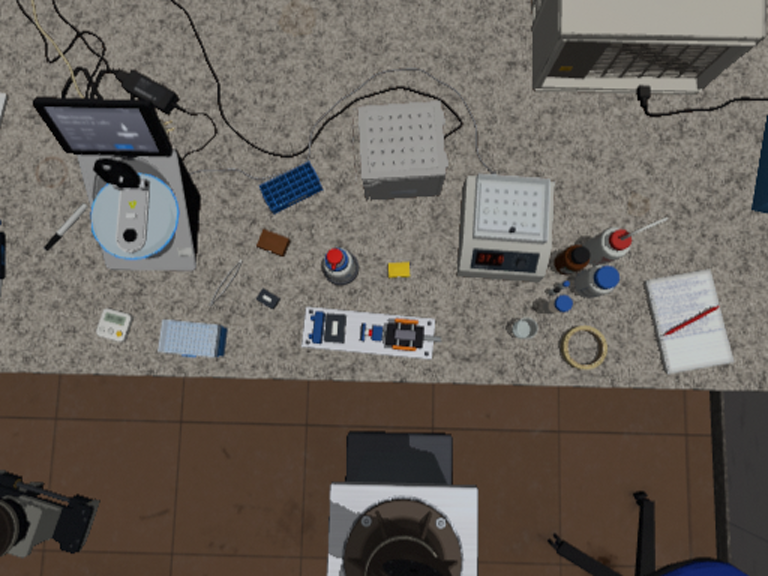

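The top view (768-wide pixels) shows the candidates:
- **Boxes:** the black one in the clamp at (335,327) is the larger black, so it is the one meant. The others are small black (268,298), brown (273,242) and yellow (399,269).
- **Bottles:** the white one with blue shoulder and red nozzle at (337,260) is meant. The red-capped wash bottle at (620,240) and the blue-capped one at (605,278) are not.
- **Clamp:** orange plates at (405,335), blue end stop at (317,327).

Next I'll measure these and make the close crop.

```bash
python3 - <<'E'
from h import *
T=np.load("top0.npy");S=np.load("scene0.npy");it=vision.camera_info("top");isc=vision.camera_info("scene")
c=np.hstack([cv2.resize(T[150:250,190:300,::-1],(440,400),interpolation=cv2.INTER_CUBIC),cv2.resize(S[140:250,190:290,::-1],(360,400),interpolation=cv2.INTER_CUBIC)])
cv2.imwrite("pics/crop1.png",c)
def comps(im,lo,hi,x0,x1,y0,y1,mn=8):
    h=cv2.cvtColor(im,cv2.COLOR_RGB2HSV);m=cv2.inRange(h,lo,hi);k=np.zeros_like(m);k[y0:y1,x0:x1]=m[y0:y1,x0:x1]
    n,_,st,ce=cv2.connectedComponentsWithStats(k)
    return [(st[i].tolist(),ce[i].round(1)) for i in range(1,n) if st[i][4]>=mn]
for nm,im,i,b in(("top",T,it,(190,300,150,250)),("scene",S,isc,(190,290,140,250))):
    for col,lo,hi,z in(("red",(0,150,90),(6,255,255),.155),("red2",(174,150,90),(180,255,255),.155),("orange",(8,150,120),(18,255,255),.099),("blue",(100,130,40),(120,255,255),.048),("white",(0,0,200),(180,30,255),.008)):
        for st,ce in comps(im,lo,hi,*b): print(nm,col,st,ce,onz(i,*ce,z).round(3))
E
```

```text
top red [218, 166, 10, 13, 85] [222.4 171.2] [0.618 0.151 0.155]
top orange [263, 213, 16, 3, 33] [270.5 213.9] [0.498 0.004 0.099]
top orange [262, 230, 15, 4, 34] [268.6 231.6] [0.443 0.008 0.099]
top blue [223, 167, 9, 14, 32] [228.3 175.1] [0.625 0.143 0.048]
top blue [217, 173, 4, 6, 10] [218.2 175.9] [0.621 0.176 0.048]
top blue [206, 208, 10, 21, 133] [211.2 218. ] [0.483 0.193 0.048]
top blue [241, 216, 2, 11, 17] [241.6 221.5] [0.474 0.095 0.048]
top blue [248, 218, 7, 9, 55] [251.1 222. ] [0.474 0.064 0.048]
top white [282, 228, 6, 6, 27] [284.3 230.9] [ 0.449 -0.045  0.008]
top white [275, 234, 7, 4, 21] [278.  235.8] [ 0.432 -0.025  0.008]
scene red [247, 145, 11, 8, 64] [252.5 148.7] [0.614 0.145 0.155]
scene orange [241, 197, 7, 17, 34] [244.7 204.9] [ 0.494 -0.011  0.099]
scene orange [225, 203, 8, 19, 45] [229.1 212. ] [ 0.438 -0.01   0.099]
scene blue [190, 141, 2, 9, 14] [190.4 145.7] [0.468 0.376 0.048]
scene blue [262, 140, 28, 11, 143] [280.7 143.7] [0.774 0.206 0.048]
scene blue [247, 153, 14, 10, 64] [253.6 159. ] [0.643 0.19  0.048]
scene blue [206, 172, 19, 14, 126] [214.8 177.6] [0.478 0.182 0.048]
scene blue [221, 195, 11, 8, 35] [226.1 198.4] [0.469 0.078 0.048]
scene blue [227, 201, 7, 6, 21] [229.9 203. ] [0.472 0.054 0.048]
scene white [246, 159, 16, 8, 36] [254.5 164. ] [0.651 0.198 0.008]
scene white [226, 177, 5, 8, 8] [227.9 180.5] [0.525 0.177 0.008]
scene white [202, 180, 42, 61, 486] [224.6 208.8] [0.456 0.069 0.008]
scene white [216, 183, 8, 4, 16] [219.6 184.4] [0.49  0.176 0.008]
scene white [245, 215, 13, 19, 87] [250.3 226.1] [ 0.497 -0.038  0.008]
```

View pics/crop1.png

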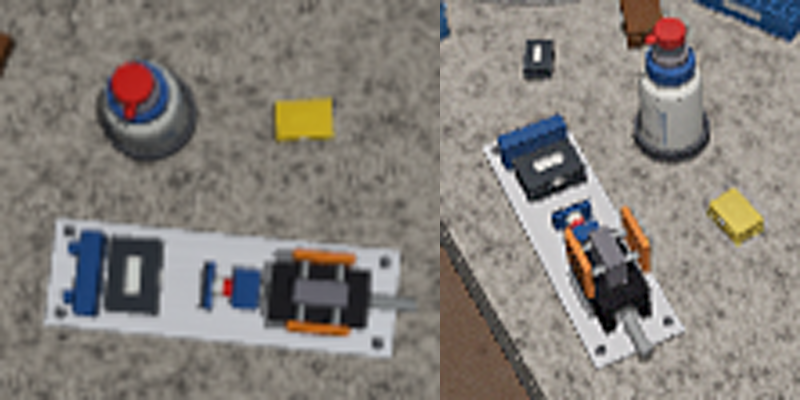

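The crop shows the larger black box in the clamp next to the blue end stop. The red cap is at crop (132,82) top and (670,33) scene. The plate corners are at (55,220), (400,248), (390,355) and (45,322), and the stem between the blue head and the pad is at (225,288).

```bash
python3 - <<'E'
from h import *
it=vision.camera_info("top");isc=vision.camera_info("scene")
C=[onz(it,190+a/4,150+b/4,.008) for a,b in((55,220),(400,248),(390,355),(45,322))]
print(np.round(C,4)); 
for k in range(4): print(np.linalg.norm(C[k]-C[(k+1)%4]))
ax=((C[0]-C[1])+(C[3]-C[2]))[:2];ax/=np.linalg.norm(ax);cen=np.mean(C,0)[:2];yaw=np.degrees(np.arctan2(ax[1],ax[0]))
print("yaw",yaw,"centre",cen)
def tri(p,q):
    o1,d1=ray(it,*p);o2,d2=ray(isc,*q)
    A=np.c_[d1,-d2];s=np.linalg.lstsq(A,o2-o1,rcond=None)[0];a=o1+s[0]*d1;b=o2+s[1]*d2;return (a+b)/2,np.linalg.norm(a-b)
print("cap",tri((223,170.5),(253.9,149.1)))
print("cap@.155",onz(it,223,170.5,.155),onz(isc,253.9,149.1,.155))
o=np.array([[.498,.004],[.443,.008]]); print("orange width",np.linalg.norm(o[0]-o[1]),o.mean(0))
for off in (-90,0): print("clamp pt",off, cen+ax*off/1000)
print(telemetry.observe()["position"],R.from_rotvec(telemetry.observe()["ee_rot"]).as_matrix().round(3))
E
```

```text
[[ 0.5283  0.225   0.008 ]
 [ 0.5117 -0.0634  0.008 ]
 [ 0.4231 -0.0564  0.008 ]
 [ 0.4433  0.2297  0.008 ]]
0.2888835666542501
0.08894316801395519
0.2868445817293717
0.0850827102292392
yaw 86.32901360281228 centre [0.47660663 0.083734  ]
cap (array([0.6223175 , 0.15048939, 0.14378953]), np.float64(0.0002984179237486829))
cap@.155 [0.62014855 0.14936179 0.155     ] [0.61691952 0.14066139 0.155     ]
orange width 0.05514526271584894 [0.4705 0.006 ]
clamp pt -90 [ 0.4708442  -0.00608133]
clamp pt 0 [0.47660663 0.083734  ]
[0.16408348 0.60263789 0.24804059] [[-0.965  0.263 -0.   ]
 [ 0.263  0.965 -0.001]
 [-0.    -0.001 -1.   ]]
```

```bash
python3 -m creep '0 -4.5 -2.5 0 0 0 8; 0 -9 -5 0 0 0 16; 0 -13.5 -7.5 0 0 0 24; 0 -18 -10 0 0 0 32; 0 -22.5 -12.5 0 0 0 40' 20; python3 - <<'E'
from h import *
s=telemetry.observe();p=s["position"];M=R.from_rotvec(s["ee_rot"]).as_matrix();print(p,s["clock"],s["joints"].round(2))
print((M.T@(np.array([.619,.148,.205])-p)*100).round(2), "turn",78.5-0, np.degrees(np.arctan2(M[1,1],M[0,1])))
E
```

```text
clock: 0.72
position: [0.3494, 0.4219, 0.2485]
ee_rot: [-1.463, -2.78, 0.0]
force: [0.3, 0.9, 0.3]
width: 0.507
gripper_force: 0.0
[0.34936631 0.42188075 0.24853394] 0.725 [-1.16  0.31  0.24  1.78 -0.08  1.06 -0.29]
[-37.84   6.71   4.35] turn 78.5 34.50681422791999
```

```bash
python3 -m creep '0 -5.5 1 0.5 0 0 8; 0 -11 2 1 0 0 16; 0 -16.5 3 1.5 0 0 24; 0 -22 4 2 0 0 31; 0 -27 5 2.5 0 0 38.2' 20; python3 - <<'E'
from h import *
s=telemetry.observe();p=s["position"];M=R.from_rotvec(s["ee_rot"]).as_matrix();print(p,s["clock"],s["joints"].round(2))
i=vision.camera_info("wrist");im=vision.get_image("wrist");np.save("w1.npy",im);print(i["fov_y"],i["cx"],i["cy"],np.round(i["extrinsics"],3).tolist())
cv2.imwrite("pics/w1.png",im[:,:,::-1])
print((M.T@(np.array([.619,.148,.205])-p)*100).round(2), np.degrees(np.arctan2(M[1,1],M[0,1])))
E
```

```text
clock: 1.35
position: [0.5445, 0.2283, 0.2234]
ee_rot: [2.292, 2.149, -0.0]
force: [1.2, 0.7, 0.4]
width: 0.011
gripper_force: 0.0
[0.54450569 0.22832733 0.22340371] 1.35 [-0.82  0.42  0.47  1.72 -0.21  1.05 -0.35]
65.70646984690485 256.6188767975106 191.46132523503613 [[0.998, -0.062, -0.017, 0.549], [-0.064, -0.961, -0.268, 0.301], [-0.0, 0.269, -0.963, 0.359], [0.0, 0.0, 0.0, 1.0]]
[-7.54  7.95  1.84] -3.6899559782949187
```

View pics/w1.png

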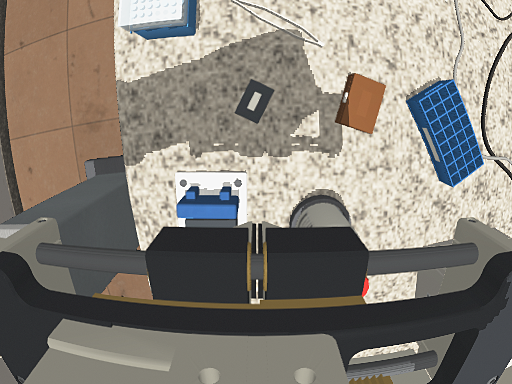

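The wrist view shows the end stop (207,205), the bottle (320,210), and part of the red cap at (366,288) hidden behind the finger. The bottle is where I measured it, so I'll move over the nozzle.

```bash
python3 -m creep '0 -3.8 4 0.5 0 0 0; 0 -7.55 8.05 1 0 0 0; 0 -7.55 8.05 3.3 0 0 0; 0 -7.55 8.05 3.3 0 0 0' 20; python3 - <<'E'
from h import *
s=telemetry.observe();print(s["position"],s["force"].round(2))
ims=[vision.get_image(n) for n in("top","scene")]
cv2.imwrite("pics/c2.png",np.hstack([cv2.resize(ims[0][140:210,180:260,::-1],(400,350),interpolation=cv2.INTER_CUBIC),cv2.resize(ims[1][100:190,210:310,::-1],(390,350),interpolation=cv2.INTER_CUBIC)]))
E
```

```text
clock: 1.9
position: [0.618, 0.1495, 0.1887]
ee_rot: [-2.286, -2.152, 0.006]
force: [-0.5, -0.1, -0.4]
width: 0.004
gripper_force: 0.0
[0.61797046 0.14945884 0.18873238] [-0.51 -0.1  -0.42]
```

View pics/c2.png

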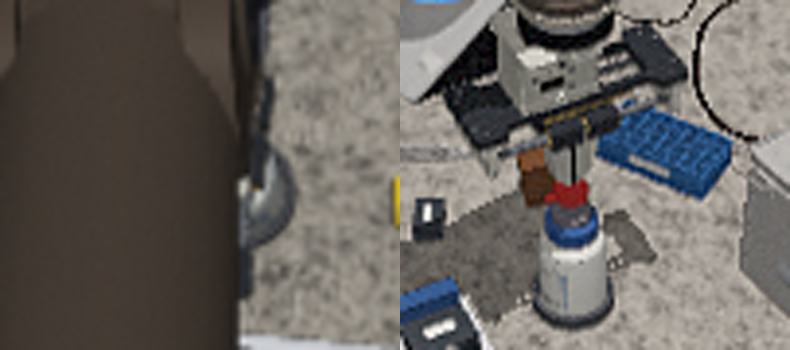

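The tips (574,180 in the scene half) stand right over the red cap. Now I'll press it.

```bash
python3 -m creep '0 0 0 0.8 0 0 0; 0 0 0 1.2 0 0 0;0 0 0 1.6 0 0 0; 0 0 0 2 0 0 0; 0 0 0 2 0 0 0'; python3 -m creep '0 0 0 0.2 0 0 0; 0 0 0 0.2 0 0 0; 0 0 0 0.2 0 0 0'
```

```text
clock: 2.62
position: [0.6191, 0.1504, 0.1707]
ee_rot: [-2.286, -2.154, -0.0]
force: [-2.6, 1.5, 3.4]
width: 0.005
gripper_force: 1.8
clock: 3.0
position: [0.6194, 0.1502, 0.1694]
ee_rot: [-2.286, -2.154, -0.001]
force: [-3.9, 2.1, 8.0]
width: 0.004
gripper_force: 3.9
```

```bash
python3 -m creep '0 0 0 0.2 0 0 0; 0 0 0 0.2 0 0 0; 0 0 0 0.2 0 0 0'; python3 -m creep '0 0 0 -1 0 0 0; 0 0 0 -3 0 0 0; 0 0 0 -6 0 0 0; 0 0 0 -9 0 0 0; 0 0 0 -9 0 0 0'
```

```text
clock: 3.38
position: [0.6196, 0.1502, 0.169]
ee_rot: [-2.287, -2.154, -0.003]
force: [-9.2, 1.3, 21.9]
width: 0.004
gripper_force: 11.0
clock: 4.0
position: [0.6208, 0.1492, 0.2591]
ee_rot: [2.286, 2.151, 0.006]
force: [0.3, 0.0, 0.4]
width: 0.003
gripper_force: 0.0
```

```bash
python3 -m creep '9.1 -5.2 -2.7 0 0 0 0; 9.1 -10.4 -5.4 0 0 0 0; 9.1 -15.6 -8.1 0 0 0 0; 9.1 -20.8 -10.8 0 0 0 0; 9.1 -25.9 -13.4 0 0 0 0'; python3 -m creep '9.1 0 0 0 0 0 0';python3 - <<'E'
from h import *
i=vision.camera_info("wrist");im=vision.get_image("wrist");np.save("w2.npy",im);np.save("w2e.npy",i["extrinsics"])
cv2.imwrite("pics/w2.png",cv2.resize(im[:,:,::-1],(768,576),interpolation=cv2.INTER_CUBIC))
E
```

```text
clock: 4.62
position: [0.4684, -0.1025, 0.256]
ee_rot: [-2.287, -2.153, 0.001]
force: [0.9, -0.4, -0.1]
width: 0.5
gripper_force: 0.0
clock: 4.75
position: [0.4673, -0.105, 0.2564]
ee_rot: [-2.295, -2.145, 0.002]
force: [1.1, 0.6, 0.7]
width: 0.603
gripper_force: 0.0
```

View pics/w2.png

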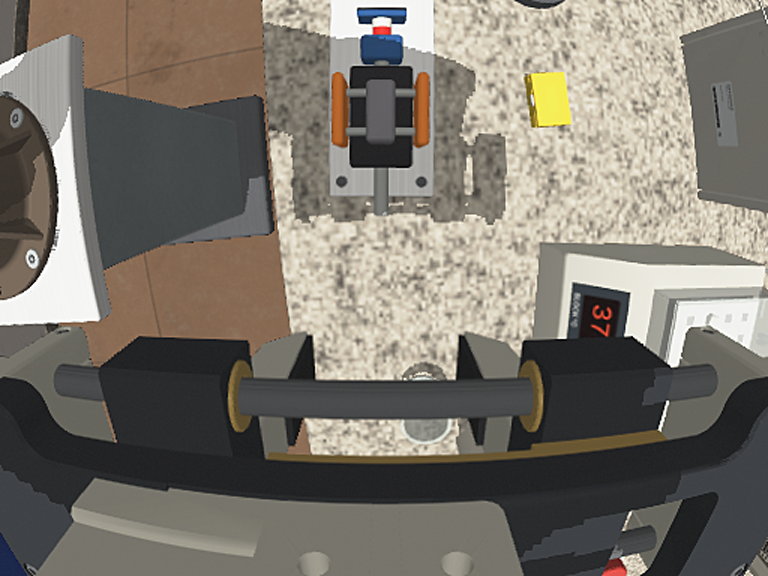

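The wrist view (768-wide) shows the orange plates at x 332-348 and 414-431, rows 73-146, the riser at (381,111), and the clamp plate's rear corners at (331,194) and (433,193).

```bash
python3 - <<'E'
from h import *
im=np.load("w2.npy");i=vision.camera_info("wrist");i=dict(i);i["extrinsics"]=np.load("w2e.npy");print(i["extrinsics"][:3,3])
h=cv2.cvtColor(im,cv2.COLOR_RGB2HSV);m=cv2.inRange(h,(5,150,100),(20,255,255));m[110:]=0
n,_,st,ce=cv2.connectedComponentsWithStats(m)
for k in range(1,n):
    if st[k][4]>100:
        x,y,w,hh,_=st[k]; print(st[k],[onz(i,u,v,.099,True)[:2].round(4) for u,v in((x,y+hh/2),(x+w,y+hh/2),(x+w/2,y),(x+w/2,y+hh),)])
a,b=[onz(i,u/1.5,v/1.5,.008,True) for u,v in((331,194.5),(433,193.5))];print(a,b,np.linalg.norm(a-b),np.degrees(np.arctan2(b[1]-a[1],b[0]-a[0])))
c=(a+b)/2;print(c)
for u,v in((381,111),(381,80),(381,142)): print("riser",onz(i,u/1.5,v/1.5,.099,True))
for u,v in((382,13),(381,50)): print("pad/head",onz(i,u/1.5,v/1.5,.035,True))
s=telemetry.observe();M=R.from_rotvec(s["ee_rot"]).as_matrix();print(s["position"],np.degrees(np.arctan2(M[1,1],M[0,1])),M.round(3))
E
```

```text
[ 0.47198931 -0.03195688  0.39195567]
[221  48  11  50 481] [array([0.4398, 0.0079]), array([0.4505, 0.0068]), array([0.4468, 0.0327]), array([ 0.4434, -0.0175])]
[276  48  10  50 453] [array([0.493 , 0.0039]), array([0.5027, 0.0034]), array([0.4996, 0.029 ]), array([ 0.4962, -0.0212])]
[ 0.42372678 -0.05334693  0.008     ] [ 0.5113101  -0.05846917  0.008     ] 0.08773296885709977 -3.3470814907274167
[ 0.46751844 -0.05590805  0.008     ]
riser [0.47166254 0.00414626 0.099     ]
riser [0.47306752 0.02498247 0.099     ]
riser [ 0.47027322 -0.01633591  0.099     ]
pad/head [0.47794909 0.09500642 0.035     ]
pad/head [0.4749945  0.06265106 0.035     ]
[ 0.46882037 -0.10248508  0.25636973] -3.679928740658349 [[ 0.064  0.998 -0.   ]
 [ 0.998 -0.064  0.   ]
 [ 0.    -0.    -1.   ]]
```

```bash
python3 -m creep '9.1 5.4 -0.2 0 0 0 0; 9.1 10.8 -0.45 1 0 0 0; 9.1 10.8 -0.45 6 0 0 0; 9.1 10.8 -0.45 9 0 0 0; 9.1 10.8 -0.45 9 0 0 0'; python3 - <<'E'
from h import *
i=vision.camera_info("wrist");im=vision.get_image("wrist")
cv2.imwrite("pics/w3.png",cv2.resize(im[:,:,::-1],(768,576),interpolation=cv2.INTER_CUBIC))
s=telemetry.observe();M=R.from_rotvec(s["ee_rot"]).as_matrix();p=s["position"];print(p,(M.T@(np.array([.4713,.006,.083])-p)*100).round(2))
E
```

```text
clock: 5.42
position: [0.4707, 0.0084, 0.1647]
ee_rot: [-2.284, -2.154, 0.007]
force: [-0.4, -0.8, 0.7]
width: 0.99
gripper_force: 0.0
[0.47173637 0.00809898 0.16614391] [-0.2  -0.01  8.31]
```

View pics/w3.png

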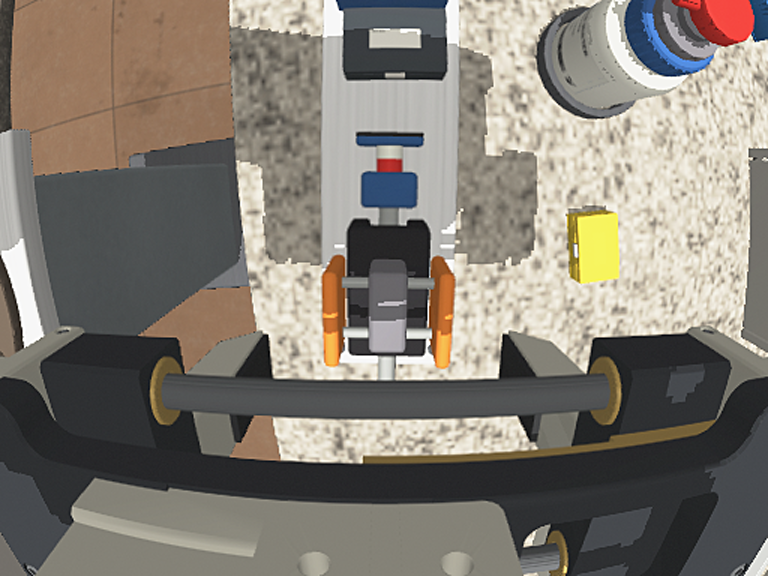

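The view shows the cap back up and the plates (323-453) centred between the fingers (midpoint about 386). The stem shows red and white at (390,158), and the box front is at row 79. I'll descend and make the first squeeze.

```bash
python3 -m creep '9.1 -0.2 0 3 0 0 0; 9.1 -0.2 0 6 0 0 0; 9.1 -0.2 0 8.3 0 0 0; 9.1 -0.2 0 8.3 0 0 0; 9.1 -0.2 0 8.3 0 0 0' 20; python3 -m creep '6.5 0 0 0 0 0 0; 5.8 0 0 0 0 0 0; 5 0 0 0 0 0 0; 4 0 0 0 0 0 0; 4 0 0 0 0 0 0' 16;python3 - <<'E'
from h import *
i=vision.camera_info("wrist");im=vision.get_image("wrist");np.save("w4.npy",im)
cv2.imwrite("pics/w4.png",cv2.resize(im[:,:,::-1],(768,576),interpolation=cv2.INTER_CUBIC))
s=telemetry.observe();print(s["position"],s["width"]*91.8,s["gripper_force"])
E
```

```text
clock: 6.1
position: [0.4731, 0.0056, 0.0851]
ee_rot: [2.286, 2.153, 0.003]
force: [0.5, -0.5, 0.2]
width: 0.997
gripper_force: 0.0
clock: 6.72
position: [0.4713, 0.0054, 0.0838]
ee_rot: [-2.286, -2.153, 0.001]
force: [-3.5, -0.6, 6.6]
width: 0.499
gripper_force: 6.9
[0.47125818 0.00538979 0.08386693] 43.48418934857111 15.950033515691757
```

View pics/w4.png

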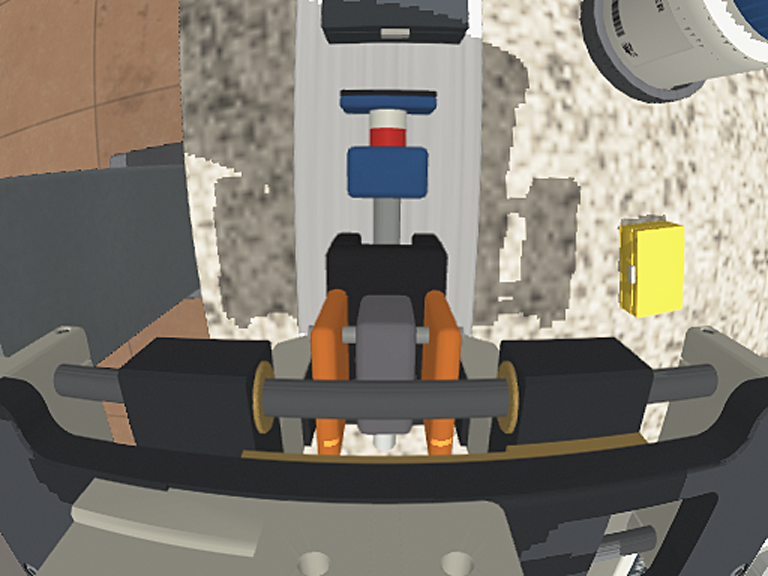

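The plates are fully pinched (orange at 330 and 440). The jaw has advanced: head at rows 147-198, red stem at 127-147, white at 110-127, pad face edge at row 91, box front at row 42. Next I'll work out the remaining gap.

```bash
cat > m.py <<'E'
from h import *
def meas(im,i):
    h=cv2.cvtColor(im,cv2.COLOR_RGB2HSV)
    red=cv2.inRange(h,(0,150,80),(5,255,255))|cv2.inRange(h,(174,150,80),(180,255,255))
    sub=red[20:135,245:275]; rc=(sub>0).sum(1).max() and np.median((sub>0).sum(0)[(sub>0).sum(0)>0])
    col=258
    blue=cv2.inRange(h,(100,100,40),(125,255,255))[:140,col-8:col+8].mean(1)>128
    r=np.flatnonzero(blue); runs=[(a[0],a[-1]+1) for a in np.split(r,np.flatnonzero(np.diff(r)>1)+1)] if len(r) else []
    Y=lambda v,z:onz(i,col,v,z,True)[1]
    ys=np.flatnonzero(sub.sum(1)/255>6)+20
    print("red rows",(ys.min(),ys.max()+1) if len(ys) else None,"blue runs",runs)
    for a,b in runs: print("   z.034: y",round(Y(a,.034),4),round(Y(b,.034),4))
    if len(ys): print("   red y len@.03",round(Y(ys.min(),.03)-Y(ys.max()+1,.03),4))
    return Y
E
python3 - <<'E'
from m import *
im=np.load("w4.npy");i=vision.camera_info("wrist");Y=meas(im,i)
print("pad face",Y(91/1.5,.034),"box front bottom",Y(43/1.5,.008), "top", Y(30/1.5,.035))
print(np.c_[np.arange(0,70),im[0:70,250]][::2].tolist())
E
```

```text
red rows (np.int64(85), np.int64(97)) blue runs [(np.int64(63), np.int64(72)), (np.int64(98), np.int64(132))]
   z.034: y 0.1082 0.1025
   z.034: y 0.0862 0.065
   red y len@.03 0.0077
pad face 0.10971266816091635 box front bottom 0.13801029129093803 top 0.1362420683785599
[[0, 53, 55, 58], [2, 55, 59, 62], [4, 59, 62, 64], [6, 60, 62, 64], [8, 60, 63, 66], [10, 58, 62, 64], [12, 59, 63, 65], [14, 58, 63, 64], [16, 57, 61, 64], [18, 39, 43, 45], [20, 39, 45, 46], [22, 40, 42, 45], [24, 42, 46, 46], [26, 37, 39, 41], [28, 108, 108, 106], [30, 189, 189, 185], [32, 187, 187, 183], [34, 187, 187, 183], [36, 187, 186, 183], [38, 187, 186, 183], [40, 188, 187, 183], [42, 188, 187, 183], [44, 187, 186, 183], [46, 186, 186, 182], [48, 187, 185, 182], [50, 187, 185, 183], [52, 187, 185, 182], [54, 186, 185, 181], [56, 186, 186, 182], [58, 196, 196, 191], [60, 39, 37, 37], [62, 39, 34, 29], [64, 50, 83, 128], [66, 48, 79, 120], [68, 45, 76, 117]]
```

```bash
python3 -m creep '7.4 0 0 0 0 0 0; 7.4 0 0 0 0 0 0; 7.4 0 0 0 0 0 0; 7.4 0 0 0 0 0 0'|grep width; python3 -m creep '6 0 0 0 0 0 0; 5 0 0 0 0 0 0; 4.2 0 0 0 0 0 0; 4.2 0 0 0 0 0 0; 4.2 0 0 0 0 0 0' 16|grep -E 'width|force';python3 - <<'E'
from m import *
i=vision.camera_info("wrist");im=vision.get_image("wrist");np.save("w5.npy",im)
Y=meas(im,i);s=telemetry.observe();print(s["position"],s["width"]*91.8,s["gripper_force"])
g=im[:60,250].astype(int).mean(1);print(g[::2].astype(int))
E
```

```text
width: 0.798
force: [-5.3, -0.1, 4.9]
width: 0.474
gripper_force: 15.9
red rows (np.int64(68), np.int64(80)) blue runs [(np.int64(46), np.int64(55)), (np.int64(81), np.int64(114))]
   z.034: y 0.1191 0.1132
   z.034: y 0.0967 0.0761
   red y len@.03 0.0077
[0.4712889  0.0053041  0.08362598] 43.350369759900104 15.946017801761627
[ 57  61  62  63  61  61  61  63  59  42  56  42  42  39 122 187 185 185
 185 186 189 109  35  62  83  82  77  53 182 182]
```

```bash
python3 -m creep '7.4 0 0 0 0 0 0; 7.4 0 0 0 0 0 0; 7.4 0 0 0 0 0 0; 7.4 0 0 0 0 0 0'|grep width; python3 -m creep '6 0 0 0 0 0 0; 5 0 0 0 0 0 0; 4.2 0 0 0 0 0 0; 4.2 0 0 0 0 0 0; 4.2 0 0 0 0 0 0' 16|grep -E 'width|force';python3 - <<'E'
from m import *
i=vision.camera_info("wrist");im=vision.get_image("wrist");np.save("w6.npy",im)
Y=meas(im,i);s=telemetry.observe();print(s["position"],s["width"]*91.8,s["gripper_force"])
g=im[:60,250].astype(int).mean(1);print(g[::1].astype(int))
j=vision.camera_info("top")
cv2.imwrite("pics/w6.png",cv2.resize(im[:150,190:330,::-1],(700,594)[:2],interpolation=cv2.INTER_CUBIC))
E
```

```text
width: 0.801
force: [-5.3, -0.5, 5.0]
width: 0.474
gripper_force: 16.0
red rows (np.int64(53), np.int64(65)) blue runs [(np.int64(31), np.int64(40)), (np.int64(65), np.int64(99))]
   z.034: y 0.1291 0.1231
   z.034: y 0.1069 0.0856
   red y len@.03 0.0079
[0.47126874 0.00538722 0.08365875] 43.389447102621546 15.951673686504364
[ 54  57  57  60  60  62  61  61  62  61  62  62  61  60  62  61  59  45
  40  41  49  51  43  41  43  44  44  35  39  40  30  63  86  83  81  82
  81  77  69  53  36 174 190 184 181 181 181 182 182 182 182 185 197  88
  77  81  85  84  84  84]
```

View pics/w6.png

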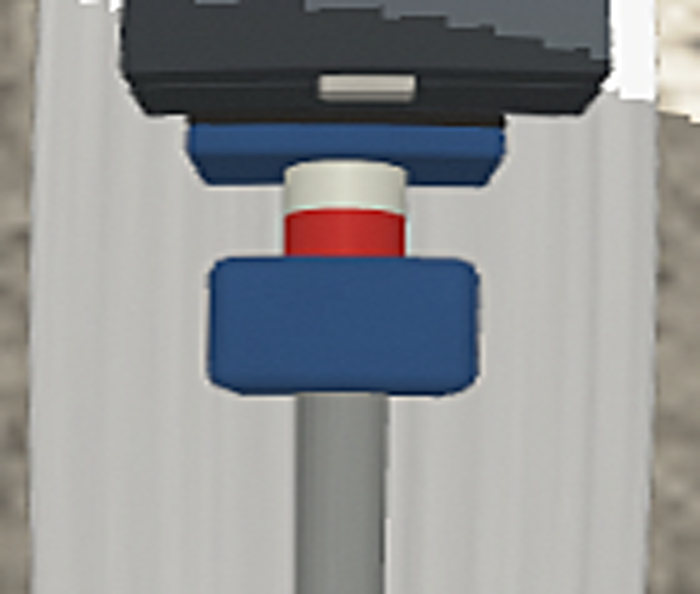

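The crop shows the pad just short of the box front (about 6 mm left), with red and white stem both fully out. A full stroke can compress the pad by 4 mm at most, so it is safe.

```bash
python3 -m creep '7.4 0 0 0 0 0 0; 7.4 0 0 0 0 0 0; 7.4 0 0 0 0 0 0; 7.4 0 0 0 0 0 0'|grep width; python3 -m creep '6.2 0 0 0 0 0 0; 5.6 0 0 0 0 0 0; 5.2 0 0 0 0 0 0; 4.7 0 0 0 0 0 0; 4.2 0 0 0 0 0 0' 18 >/dev/null;  python3 -m creep '4.2 0 0 0 0 0 0; 4.2 0 0 0 0 0 0;4.2 0 0 0 0 0 0'|grep -E 'width|force';python3 - <<'E'
from m import *
i=vision.camera_info("wrist");im=vision.get_image("wrist");np.save("w7.npy",im)
Y=meas(im,i);s=telemetry.observe();print(s["position"],s["width"]*91.8,s["gripper_force"])
print(im[:60,250].astype(int).mean(1).astype(int))
E
```

```text
width: 0.802
force: [-6.1, -0.8, 3.9]
width: 0.468
gripper_force: 17.9
red rows (np.int64(39), np.int64(49)) blue runs [(np.int64(18), np.int64(27)), (np.int64(49), np.int64(83))]
   z.034: y 0.1378 0.1317
   z.034: y 0.1171 0.0955
   red y len@.03 0.0067
[0.47129464 0.00531293 0.08366415] 43.55090545929214 17.94800966978073
[ 56  58  58  61  62  62  62  62  63  62  61  59  62  49  41  37  36  27
  88  84  80  82  83  80  74  63  50  38 150 190 182 181 180 181 181 181
 181 181 186 193  65  79  82  83  84  83  84  83  78  71  78  80  83  82
  82  83  83  82  82  82]
```

```bash
python3 -m creep '7.4 0 0 0 0 0 0; 7.4 0 0 0 0 0 0; 7.4 0 0 0 0 0 0; 7.4 0 0 0 0 0 0'|grep width; python3 -m creep '6.3 0 0 0 0 0 0; 6 0 0 0 0 0 0; 5.7 0 0 0 0 0 0; 5.4 0 0 0 0 0 0; 5.4 0 0 0 0 0 0' 20 >/dev/null;  python3 -m creep '5.4 0 0 0 0 0 0; 5.4 0 0 0 0 0 0;5.4 0 0 0 0 0 0'|grep -E 'width|force';python3 - <<'E'
from m import *
i=vision.camera_info("wrist");im=vision.get_image("wrist");np.save("w8.npy",im)
Y=meas(im,i);s=telemetry.observe();print(s["position"],s["width"]*91.8,s["gripper_force"])
print(im[:60,250].astype(int).mean(1).astype(int))
E
```

```text
width: 0.797
force: [-3.9, 0.5, 5.3]
width: 0.589
gripper_force: 7.0
red rows (np.int64(35), np.int64(42)) blue runs [(np.int64(14), np.int64(23)), (np.int64(42), np.int64(76))]
   z.034: y 0.1407 0.1345
   z.034: y 0.1219 0.1
   red y len@.03 0.0047
[0.47125869 0.00548015 0.08363501] 54.39583809463467 7.048853784799576
[ 54  54  56  62  62  62  62  61  62  43  37  40  36  27  89  85  82  81
  83  79  70  59  48  54 177 188 181 179 180 180 180 180 180 181 189 145
  70  78  84  85  84  78  75  79  81  84  82  83  81  81  83  81  82  82
  81  82  82  83  81  83]
```

```bash
python3 -m creep '5.2 0 0 0 0 0 0; 5 0 0 0 0 0 0; 4.9 0 0 0 0 0 0; 4.9 0 0 0 0 0 0; 4.9 0 0 0 0 0 0' 25 |grep -E 'width|force';python3 - <<'E'
from m import *
i=vision.camera_info("wrist");im=vision.get_image("wrist");np.save("w9.npy",im)
Y=meas(im,i);s=telemetry.observe();print(s["position"],s["width"]*91.8,s["gripper_force"])
print(im[:40,250].astype(int).mean(1).astype(int))
E
```

```text
force: [-6.3, 0.2, 5.1]
width: 0.535
gripper_force: 7.7
red rows (np.int64(35), np.int64(38)) blue runs [(np.int64(14), np.int64(23)), (np.int64(39), np.int64(72))]
   z.034: y 0.1407 0.1345
   z.034: y 0.1238 0.1026
   red y len@.03 0.002
[0.47126803 0.00546997 0.08363089] 48.8561150612899 7.743730992078781
[ 56  56  57  61  61  62  62  60  62  41  39  39  36  27  89  84  83  82
  83  79  71  57  48  55 176 187 180 180 179 180 179 180 179 181 188 146
  68  78  84  77]
```

```bash
python3 -m creep '4.7 0 0 0 0 0 0; 4.5 0 0 0 0 0 0; 4.45 0 0 0 0 0 0; 4.45 0 0 0 0 0 0; 4.45 0 0 0 0 0 0' 25 |grep -E 'width|force';python3 - <<'E'
from m import *
i=vision.camera_info("wrist");im=vision.get_image("wrist");sc=vision.get_image("scene")
Y=meas(im,i);s=telemetry.observe();print(s["position"],s["width"]*91.8,s["gripper_force"])
cv2.imwrite("pics/w10.png",np.hstack([cv2.resize(im[:100,210:310,::-1],(400,400),interpolation=cv2.INTER_CUBIC),cv2.resize(sc[160:240,190:270,::-1],(400,400),interpolation=cv2.INTER_CUBIC)]))
E
```

```text
force: [-5.5, -0.0, 5.6]
width: 0.488
gripper_force: 8.4
red rows None blue runs [(np.int64(14), np.int64(23)), (np.int64(35), np.int64(68))]
   z.034: y 0.1407 0.1345
   z.034: y 0.1264 0.1051
[0.47125974 0.00546378 0.08364232] 44.58396561586869 8.366268128156662
```

View pics/w10.png

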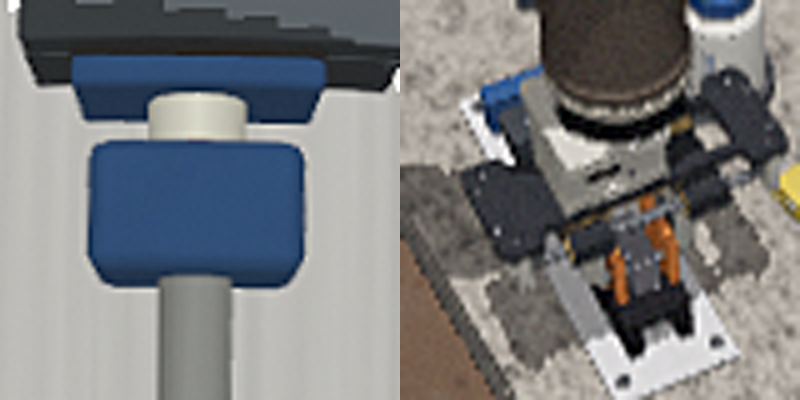

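The red half of the stem is just out of sight, with only white left at (197,117). The pad is in about 8 mm and the box is stationary against the stop. The plates are still pinched at 44.6 mm, so I'll hand in.

```bash
python3 -c "
from cell import job
print(job.sign_off())"
```

```text
the job is handed in; nothing more can be done
None
```

The job is handed in: I pressed the spray cap to its stop and let it come back up, then pumped the clamp until the box sat against the blue end stop, and the plates are still held pinched with the pad pushed in about 8 mm (red half of the stem just out of sight).

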